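Take the snap-tab cover off the crib light's battery box

TASK

Open the battery box of the crib's lights: pinch the flexible tab at the end of its cover in towards the rib beside it, gently, just hard enough to free the catch, and keep it pressed while you swing that end up and then draw the cover's other edge out from under the lip that holds it, without forcing it against the box or straining that thin lip. Set the cover down gently, right way up, in the middle of the round wooden board so that no part overhangs, let go of it, and leave everything else on the bench where it is.

Things in the scene. Friction and masses are not known exactly. Their poses are not given: they have to be found in the camera images.
- box_mid (a point): Battery box: black plastic, 80 mm (its x) by 132 mm (its y), screwed down. The point is the middle of its rim, 45 mm above the bench, on which the cover's plate rests; axes are the box's, z up. At its -y end a catch lip (4 mm thick, top level with the rim) reaches inwards to y = -54.5 mm.
- boxlip: The thin lip at the box's +y end that holds the cover's tongue down. Origin at the middle of its inner lower edge, at y = 47, z = 7 mm of the rim's middle; the box's axes. It overlaps the cover's plate by 15 mm with 3 mm of air above it (it and the end wall stand 11.5 mm above the rim). Levered at with more than 7 N it breaks.
- cover_mid (a point): Grey plastic cover, loose, about 85 g; starts hooked on the box, its axes along the box's. The point is its centre, half-way up its 4 mm plate (x -40 to 40, y -63 to 62 mm; 36 x 22 mm notch for the tab in the -y end). Two ribs under the plate reach 16 mm below the point, so right way up on a flat surface it lies level with the point 16 mm up.
- tongue (a point): Middle of the lower edge of the cover's plain +y end, the tongue held under the box's lip (cover y = 62 mm). The cover comes off by swinging its -y end up about this edge by 0.10 to 0.15 rad, tab pressed, then drawing it 17 to 20 mm along its own plate towards its -y side. Lifted straight up, or swung past 0.19 rad, the tongue jams and levers against the lip.
- grip_gap (a point): Point on the cover midway between the tab's outer face (22.5 mm towards -y) and the fixed rib's far face (22.5 mm towards +y), tab free, 15 mm above the plate's top, at cover y = -30.5 mm; cover's axes. Pinching both is 45 mm wide, 38 with the tab pressed home (middle then 3.5 mm further +y). Tab 26 mm wide, 4 thick; rib 34 wide, 6 thick; both upright, 30 mm above the plate's top.
- tab (a joint): How far the flexible tab is pressed in, towards the rib: 0 free, 0.007 m at its stop. It starts to move at 3 N and takes 1 N more per mm, 10 N at the stop; over 24 N cracks it. Its barb, 11 mm below the plate's middle, sits under the box's catch lip by 4.5 mm with 1 mm of play: it is free from 4.5 to 5.5 mm on (about 8 N) and must stay pressed while lifting.
- disc_top (a point): Centre of the top face of a round wooden base board, 200 mm across, 12 mm thick, fixed flat on the bench: the cover is to be laid here.
- screwdriver: Bystander, to be left alone: a screwdriver lying on the bench between or beside the task's things, 200 mm long, 26 mm high; origin at the centre of its underside.
- glue: Bystander, to be left alone: a white glue bottle with an orange nozzle, 60 mm across, 168 mm tall; origin at the centre of its underside.
- crate: Bystander, to be left alone: a small open frame of wooden sticks, about 68 x 58 mm, 90 mm tall; origin at the centre of its underside.
- ladder: Bystander, to be left alone: a toy wooden ladder lying flat, 150 x 47 mm, 7 mm high; origin at the centre of its underside.
- jar: Bystander, to be left alone: a small paint jar with a black cap, 52 mm across, 60 mm tall; origin at the centre of its underside.
- clamp: Bystander, to be left alone: a small bar clamp lying flat, 140 mm long, about 20 mm high; origin at the centre of its underside.
- stick: Bystander, to be left alone: a wooden stick lying flat, 200 x 14 mm, 8 mm high; origin at the centre of its underside.
Things that resemble listed ones, but are neither listed nor needed, are in the scene too. What is shaped like the part that bears cover_mid but turquoise or yellow is not meant. There is more than one size of the part that bears disc_top; the job needs the larger.

How it is judged:
By the outcome, as a careful person would: the job done as asked, in the order asked, and still so for the second after the job is handed in, with the robot touching nothing.
It also fails if it takes over 51 s, if anything falls off the work surface, if the arm or the gripper's body presses on something with over 40 N, if the wrist force passes 120 N, or if a joint passes its speed limit or range.

ROBOT

A 6-joint arm with a two-finger parallel gripper is mounted at the origin on the work surface. World frame = base frame: x ahead of the robot, y to its left, z up, the work surface at z = 0. Lengths are in mm, angles in degrees, forces in N, time in s.
With the tool pointing down it reaches from about 300 to 850 mm from the base axis. Payload 4.2 kg.
Tool frame: the origin (TCP) lies at the very end of the fingers, on their centre line; the grasp point (between the pads) lies 19 mm behind it (env.grasp_offset is the distance from the TCP to the grasp point, in mm); z points along the fingers, y is the line along which they close (so a half turn about z gives the same grasp; the last joint's range is limited). The gripper opens to 91 mm and grips with 3 to 60 N. Pads are 32 mm wide; open, the fingers measure 118 mm over their backs; the gripper's body (76 mm by 178 mm) begins 60 mm behind the grasp point.
Start: joints at [72.422, 18.312, 89.639, -0, 72.044, -1.146], TCP at [162.661, 551.529, 213.976] pointing down, gripper open.
Joint ranges: [-177.97, 177.97], [-48.28, 115.42], [12.27, 149.76], [-77.06, 257.06], [2.81, 150.46], [-146.56, 146.56]. Speed limits (degrees/s): [147.25, 147.25, 180, 180, 180, 180].

INTERFACE

Orientations are given as [roll, pitch, yaw] about the fixed x, y, z axes, in that order (R = Rz(yaw) Ry(pitch) Rx(roll)).
In Python, from workcell import env gives the robot as it stands. The module is installed in compiled form; this text tells all that it offers.
- The arm moves only by the tool send_rows, never from a script. Its argument "motion" is a list of rows, each an object of numbers: "tx", "ty", "tz": the shift along the tool's x, y, z in units of 500 mm (1.0 is 500 mm); "rx", "ry", "rz": the turn, a rotation vector about the tool's x, y, z in units of 30 degrees (1.0 is 30 degrees); "gripper": the closure, from -1 (fully open) to 1 (shut). In form: [{"tx": .., "ty": .., "tz": .., "rx": .., "ry": .., "rz": .., "gripper": ..}, ...]. A call has 1 to 12 rows; each row shifts and turns the commanded pose from where the row before left it, along the tool's axes as they then stand; what a row does not reach is not made up. A row lasts 1/8 s, in which the tool goes at most 62.5 mm and 10.7 degrees, less where a joint would pass 70% of its speed; a pose out of reach is approached as far as the arm can. A call with a number of a shift or a turn outside -1 to 1 is refused whole. A call with a gripper value outside its range is refused whole. The fingers move at their own pace and stop on an object; "grip_force" is the grip in N (left out, the last holds). Time passes only in rows, so rows that do not move let the fingers close. It gives the time, the measured TCP pose, the force, the opening and the grip force at its end, in the units of the state.
- env.state(): the state, without advancing time (a new reading comes with each control period).
- env.grab_frame(name): name is "side" or "top" or "wrist"; returns a dict with "frame" (384x512x3 uint8, red, green, blue), "vertical_fov" (degrees; the focal length in pixels is half the picture's height over the tangent of half this angle, whatever the lens; pixels are square), "cx", "cy" (the principal point, pixels), "rvec" (rotation vector, rad) and "tvec" (3), from world to camera coordinates, as OpenCV has them; the wrist camera has in their place "T_tool_cam" (4x4, takes a point from camera to tool coordinates, whose origin is the TCP and whose axes are the flange's). Camera axes: x right, y down, z forward; pixel columns grow to the right and rows downward; lengths in mm; the calibration is good to about 2 mm. The wrist camera is an equidistant fisheye: a pixel r from the principal point sees the ray r / f radians off the axis. A picture is of the moment at which its call begins: read the wrist's pose just before it. There is no depth.
- env.job_done(): hands the job in; it is judged then, once.
The state is a dict: "time_s": time; "qpos": joint angles; "qvel": joint speeds; "effort": joint torques, N m; "ee_pos": TCP position; "ee_rot": TCP orientation; "force": force on the tool from outside, world axes, zero at the start; "torque": the same for the moment, N m; "gripper_width": finger opening in mm; "gripper_force": force on a finger pad.
Only numpy, scipy, OpenCV 4.12 (cv2) and the standard library are available. Lean on these libraries where they do the work, as an engineer would, in place of code of your own. Each camera call takes 0.05 s, during which the arm holds its last target. There are 200 camera calls.

## Working session

There is one attempt and no reset: what is moved stays moved. The work goes in short steps, Python scripts to look and compute and a tool call to move; the robot and the scene stay as the last step left them, time stands still between calls to the robot, and variables do not carry over. Pictures are saved under pics/ and viewed, at most 10 in all, crops included, and the job is handed in when it is done.

Besides the shell and the picture viewer there is one more tool, called after "Request:" by a JSON object that holds its "fn" and its "kwargs", one argument or row to a line. send_rows: Moves the arm, as the interface text tells. Shifts and turns lie within -1 to 1; 1 stands for 500 mm of shift or 30 degrees of turn. Its arguments: {"type":"object","properties":{"motion":{"type":"array"},"grip_force":{"type":"number"}},"required":["motion"]}

```bash
mkdir -p pics; cat > h.py <<'E'
import numpy as np, cv2, pickle
from scipy.spatial.transform import Rotation as R
def snap(n,tag):
    from workcell import env
    s=env.state(); g=env.grab_frame(n); g['ee_pos']=np.array(s['ee_pos']); g['ee_rot']=np.array(s['ee_rot'])
    cv2.imwrite(f'pics/{tag}.png',g['frame'][:,:,::-1]); pickle.dump(g,open(f'{tag}.pkl','wb')); return g
def load(t): return pickle.load(open(f'{t}.pkl','rb'))
def ray(g,u,v):
    f=g['frame'].shape[0]/2/np.tan(np.radians(g['vertical_fov'])/2)
    a=np.array([u-g['cx'],v-g['cy']])/f
    if 'rvec' in g:
        M=cv2.Rodrigues(np.array(g['rvec'],float))[0]; t=np.array(g['tvec'],float).ravel()
        d=M.T@np.array([a[0],a[1],1]); return -M.T@t,d/np.linalg.norm(d)
    r=np.linalg.norm(a); d=np.array([*(a/max(r,1e-9)*np.sin(r)),np.cos(r)])
    T=np.array(g['T_tool_cam']); W=R.from_euler('xyz',g['ee_rot'],degrees=True).as_matrix()
    return g['ee_pos']+W@T[:3,3], W@T[:3,:3]@d
def onz(g,u,v,z):
    o,d=ray(g,u,v); return o+d*(z-o[2])/d[2]
def tri(*obs):
    A=np.zeros((3,3));b=np.zeros(3);L=[ray(*o) for o in obs]
    for o,d in L:
        P=np.eye(3)-np.outer(d,d);A+=P;b+=P@o
    x=np.linalg.solve(A,b); return x,[round(float(np.linalg.norm(np.cross(x-o,d))),1) for o,d in L]
def proj(g,p):
    f=g['frame'].shape[0]/2/np.tan(np.radians(g['vertical_fov'])/2)
    if 'rvec' in g:
        c=cv2.Rodrigues(np.array(g['rvec'],float))[0]@p+np.array(g['tvec'],float).ravel(); q=c[:2]/c[2]*f
    else:
        T=np.array(g['T_tool_cam']); W=R.from_euler('xyz',g['ee_rot'],degrees=True).as_matrix()
        c=T[:3,:3].T@(W.T@(p-g['ee_pos'])-T[:3,3]); n=np.linalg.norm(c[:2]); q=c[:2]/n*np.arctan2(n,c[2])*f
    return q+[g['cx'],g['cy']]
E
python3 - <<'E'
from h import *
from workcell import env
for n in('top','side','wrist'):
    g=snap(n,n+'0')
print(env.state())
a=[cv2.imread(f'pics/{n}0.png') for n in('top','side','wrist')]
cv2.imwrite('pics/t.png',cv2.resize(a[0],(800,600)));cv2.imwrite('pics/s.png',cv2.resize(a[1],(800,600)))
E
```

```text
{'time_s': 0.15, 'qpos': array([ 7.24210552e+01,  1.83443945e+01,  8.96887888e+01, -1.66781915e-03,
        7.20437537e+01, -1.14665441e+00]), 'qvel': array([ 0.06325126, -0.12259491, -0.23737019,  0.03034862,  0.02532272,
       -0.0614641 ]), 'effort': array([-1.97335801e-03, -4.12778664e+01, -2.32155168e+01,  7.25795003e-02,
        4.34164004e-02, -1.03788084e-04]), 'ee_pos': array([162.56220653, 551.16138727, 213.31228935]), 'ee_rot': array([-1.79923047e+02,  4.59471672e-05,  1.63568225e+02]), 'force': array([-0.14109601, -0.0707864 , -0.30307428]), 'torque': array([ 0.00742379, -0.00993507,  0.03459039]), 'gripper_force': 0.0, 'gripper_width': 91.4058593150454}
```

View pics/t.png

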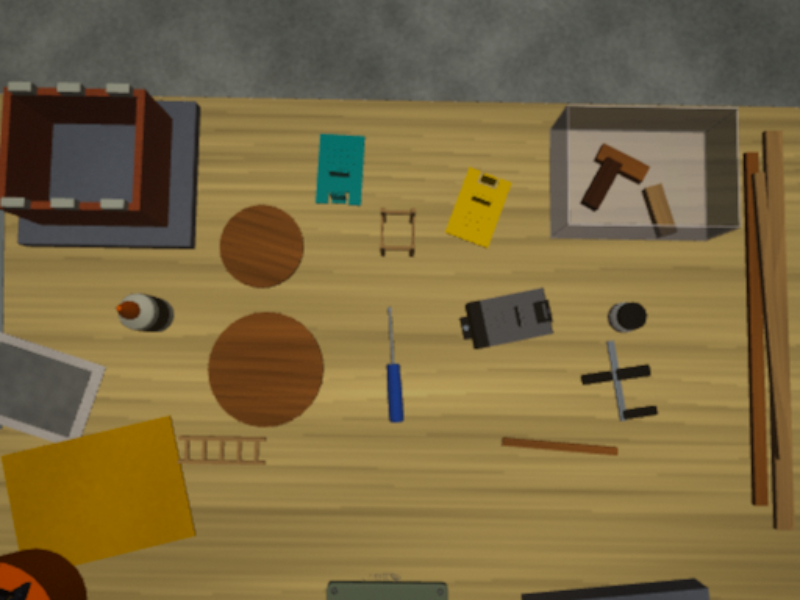

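View pics/s.png

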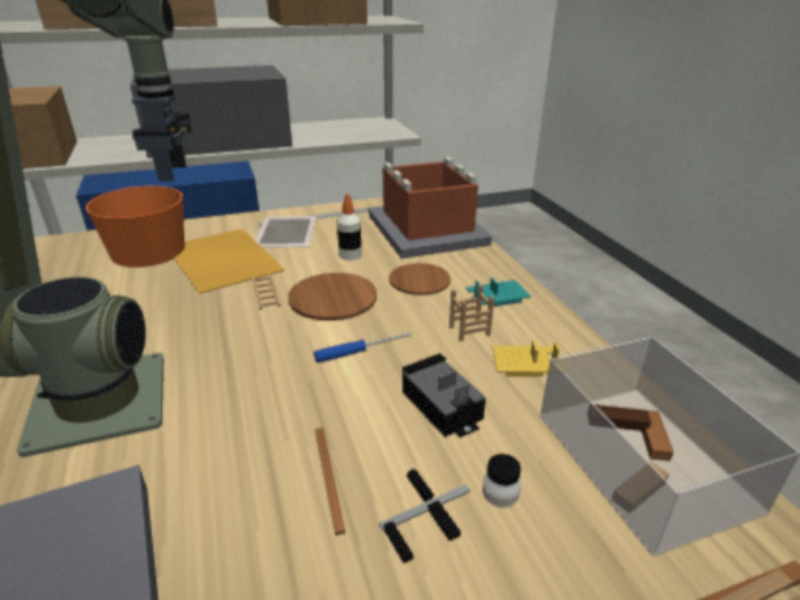

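Top view: the grey cover on the black box is at (508,318), with the lip end on the left at (477,325) and the tab notch on the right at (543,305). The turquoise (341,170) and yellow (479,207) lookalikes are excluded by colour. There are two boards: the large one at (266,369), 115 px across, is meant, and the small one at (262,246), 83 px, is not. One enlarged crop will confirm this.

```bash
python3 - <<'E'
from h import *
t=cv2.imread('pics/top0.png');s=cv2.imread('pics/side0.png')
k=0.64
a=t[175:235,285:365]; b=s[215:285,245:325]
A=cv2.resize(a,(640,480)[:2],interpolation=cv2.INTER_CUBIC)[:,:]
A=cv2.resize(a,None,fx=5,fy=5,interpolation=cv2.INTER_CUBIC);B=cv2.resize(b,None,fx=5,fy=5,interpolation=cv2.INTER_CUBIC)
C=np.zeros((350,800,3),np.uint8);C[:300,:400]=A;C[:,400:]=B
cv2.imwrite('pics/crop1.png',np.clip(C.astype(float)*1.8,0,255).astype(np.uint8))
for n in('top0','side0'):
    g=load(n);print(n,g['vertical_fov'],g['cx'],g['cy'],ray(g,g['cx'],g['cy']))
g=load('top0')
for nm,(u,v),z in(('disc',(266,369),12),('box',(510,318),49),('small',(262,246),12),('lipend',(480,325),50),('tabend',(545,305),45),('drv',(394,370),10),('crate',(398,232),90),('stick',(560,446),8)):
    print(nm,onz(g,u*k,v*k,z).round())
E
```

```text
top0 48.538375378640815 254.0336545198496 195.0785203165442 (array([ 485.76133058,   -4.01248134, 1173.10137783]), array([ 0.0778767 , -0.00592505, -0.99694539]))
side0 56.48410561446421 261.7584710057147 198.99557872426428 (array([ 246.52283067, -868.73527888,  647.53828382]), array([ 0.29288208,  0.79727495, -0.5277999 ]))
disc [462. 215.  12.]
box [ 554. -203.   49.]
small [677. 228.  12.]
lipend [ 541. -152.   50.]
tabend [ 577. -263.   45.]
drv [463.  -7.  10.]
crate [691. -11.  90.]
stick [ 336. -296.    8.]
```

View pics/crop1.png

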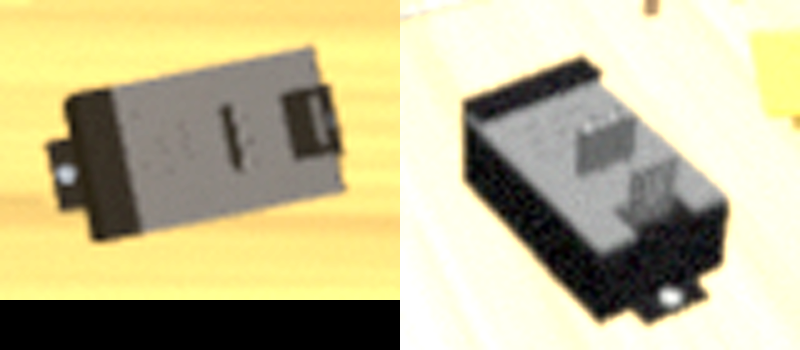

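Crop: the grey plate sits on the black box. The lip is at the left end (inner edge at crop (113,88) to (140,233)), and the upright rib and tab are towards the right end, so box +y points along world +y. Next I triangulate the corners and plan the approach.

```bash
python3 - <<'E'
from h import *
t=load('top0');s=load('side0');w=load('wrist0')
T=lambda u,v:(t,285+u/5,175+v/5)
S=lambda u,v:(s,245+(u-400)/5,215+v/5)
P={}
for n,a,b in(('tab+x',(313,48),(725,200)),('tab-x',(343,188),(603,252)),('lip+x',(113,88),(600,78)),('lip-x',(140,233),(480,122))):
    x,e=tri(T(*a),S(*b));print(n,x.round(1),e)
print(w['T_tool_cam'],w['vertical_fov'])
k=.64
print('disc centre edges tri',tri((t,266*k,369*k),(s,333*k,295*k)))
E
```

```text
tab+x [ 604.1 -258.4   49.8] [0.8, 0.8]
tab-x [ 530.1 -274.    50.1] [0.7, 0.7]
lip+x [ 580.5 -151.3   56.5] [1.1, 1.1]
lip-x [ 504.9 -165.9   56.1] [0.7, 0.7]
[[ 2.49761378e-05 -9.61818316e-01 -2.73688741e-01  7.72065195e+01]
 [ 9.99999918e-01  1.34316615e-04 -3.80768476e-04  3.65713507e-01]
 [ 4.02991039e-04 -2.73688709e-01  9.61818241e-01 -1.71559102e+02]
 [ 0.00000000e+00  0.00000000e+00  0.00000000e+00  1.00000000e+00]] 65.70646984690485
disc centre edges tri (array([461.25087023, 215.37113476,   8.79994687]), [0.3, 0.3])
```

Request:
{"fn": "send_rows", "kwargs": {
  "motion": [
    {"tx":-0.06,"ty":-0.064},
    {"tx":-0.08,"ty":-0.085},
    {"tx":-0.08,"ty":-0.085},
    {"tx":-0.08,"ty":-0.085},
    {"tx":-0.08,"ty":-0.085},
    {"tx":-0.08,"ty":-0.085},
    {"tx":-0.08,"ty":-0.085},
    {"tx":-0.08,"ty":-0.085},
    {"tx":-0.08,"ty":-0.085},
    {"tx":-0.08,"ty":-0.085},
    {"tx":-0.08,"ty":-0.085},
    {"tx":-0.08,"ty":-0.085}
  ]
}}

```text
invalid input at $.motion[0]: expected keys tx, ty, tz, rx, ry, rz, gripper
```

Request:
{"fn": "send_rows", "kwargs": {
  "motion": [
    {"tx":-0.08,"ty":-0.085,"rz":0.0},
    {"tx":-0.08,"ty":-0.085},
    {"tx":-0.08,"ty":-0.085},
    {"tx":-0.02,"ty":-0.02},
    {"rz":0.35},
    {"rz":0.35},
    {"rz":0.35},
    {"rz":0.35},
    {"rz":0.35},
    {"rz":0.35},
    {"rz":0.35},
    {"rz":0.35}
  ]
}}

```text
invalid input at $.motion[0]: expected keys tx, ty, tz, rx, ry, rz, gripper
```

Request:
{"fn": "send_rows", "kwargs": {
  "motion": [
    {"rz":0.35},
    {"rz":0.35},
    {"rz":0.35},
    {"rz":0.35},
    {"rz":0.35},
    {"rz":0.35},
    {"rz":0.14},
    {}
  ]
}}

```text
invalid input at $.motion[0]: expected keys tx, ty, tz, rx, ry, rz, gripper
```

Request:
{"fn": "send_rows", "kwargs": {
  "motion": [
    {"tx":-0.06,"ty":-0.064,"tz":0,"rx":0,"ry":0,"rz":0,"gripper":-1},
    {"tx":-0.08,"ty":-0.085,"tz":0,"rx":0,"ry":0,"rz":0,"gripper":-1},
    {"tx":-0.08,"ty":-0.085,"tz":0,"rx":0,"ry":0,"rz":0,"gripper":-1},
    {"tx":-0.08,"ty":-0.085,"tz":0,"rx":0,"ry":0,"rz":0,"gripper":-1},
    {"tx":-0.08,"ty":-0.085,"tz":0,"rx":0,"ry":0,"rz":0,"gripper":-1},
    {"tx":-0.08,"ty":-0.085,"tz":0,"rx":0,"ry":0,"rz":0,"gripper":-1},
    {"tx":-0.08,"ty":-0.085,"tz":0,"rx":0,"ry":0,"rz":0,"gripper":-1},
    {"tx":-0.08,"ty":-0.085,"tz":0,"rx":0,"ry":0,"rz":0,"gripper":-1},
    {"tx":-0.08,"ty":-0.085,"tz":0,"rx":0,"ry":0,"rz":0,"gripper":-1},
    {"tx":-0.08,"ty":-0.085,"tz":0,"rx":0,"ry":0,"rz":0,"gripper":-1},
    {"tx":-0.08,"ty":-0.085,"tz":0,"rx":0,"ry":0,"rz":0,"gripper":-1},
    {"tx":-0.08,"ty":-0.085,"tz":0,"rx":0,"ry":0,"rz":0,"gripper":-1}
  ]
}}

```text
time_s: 1.65
ee_pos: [472.7, -62.4, 213.9]
ee_rot: [180.0, 0.0, 163.5]
force: [0.7, 0.3, 0.4]
gripper_width: 91.2
gripper_force: 0.0
```

Request:
{"fn": "send_rows", "kwargs": {
  "motion": [
    {"tx":-0.08,"ty":-0.085,"tz":0,"rx":0,"ry":0,"rz":0,"gripper":-1},
    {"tx":-0.08,"ty":-0.085,"tz":0,"rx":0,"ry":0,"rz":0,"gripper":-1},
    {"tx":-0.08,"ty":-0.085,"tz":0,"rx":0,"ry":0,"rz":0,"gripper":-1},
    {"tx":-0.02,"ty":-0.02,"tz":0,"rx":0,"ry":0,"rz":0,"gripper":-1},
    {"tx":0,"ty":0,"tz":0,"rx":0,"ry":0,"rz":0.35,"gripper":-1},
    {"tx":0,"ty":0,"tz":0,"rx":0,"ry":0,"rz":0.35,"gripper":-1},
    {"tx":0,"ty":0,"tz":0,"rx":0,"ry":0,"rz":0.35,"gripper":-1},
    {"tx":0,"ty":0,"tz":0,"rx":0,"ry":0,"rz":0.35,"gripper":-1},
    {"tx":0,"ty":0,"tz":0,"rx":0,"ry":0,"rz":0.35,"gripper":-1},
    {"tx":0,"ty":0,"tz":0,"rx":0,"ry":0,"rz":0.35,"gripper":-1},
    {"tx":0,"ty":0,"tz":0,"rx":0,"ry":0,"rz":0.35,"gripper":-1},
    {"tx":0,"ty":0,"tz":0,"rx":0,"ry":0,"rz":0.35,"gripper":-1}
  ]
}}

```text
time_s: 3.15
ee_pos: [557.5, -228.0, 213.8]
ee_rot: [-179.9, -0.0, 79.3]
force: [0.5, -0.4, 0.6]
gripper_width: 91.3
gripper_force: 0.0
```

Request:
{"fn": "send_rows", "kwargs": {
  "motion": [
    {"tx":0,"ty":0,"tz":0,"rx":0,"ry":0,"rz":0.35,"gripper":-1},
    {"tx":0,"ty":0,"tz":0,"rx":0,"ry":0,"rz":0.35,"gripper":-1},
    {"tx":0,"ty":0,"tz":0,"rx":0,"ry":0,"rz":0.35,"gripper":-1},
    {"tx":0,"ty":0,"tz":0.02,"rx":0,"ry":0,"rz":0.35,"gripper":-1},
    {"tx":0,"ty":0,"tz":0.02,"rx":0,"ry":0,"rz":0.35,"gripper":-1},
    {"tx":0,"ty":0,"tz":0.02,"rx":0,"ry":0,"rz":0.35,"gripper":-1},
    {"tx":0,"ty":0,"tz":0.02,"rx":0,"ry":0,"rz":0.14,"gripper":-1},
    {"tx":0,"ty":0,"tz":0,"rx":0,"ry":0,"rz":0,"gripper":-1},
    {"tx":0,"ty":0,"tz":0,"rx":0,"ry":0,"rz":0,"gripper":-1}
  ]
}}

```text
time_s: 4.28
ee_pos: [558.0, -228.7, 174.3]
ee_rot: [-180.0, -0.0, 12.5]
force: [-0.3, 0.1, -0.6]
gripper_width: 90.7
gripper_force: 0.0
```

```bash
python3 - <<'E'
from h import *
g=snap('wrist','w1'); a=cv2.resize(g['frame'][:,:,::-1],(800,600),interpolation=cv2.INTER_CUBIC)
cv2.imwrite('pics/w1v.png',np.clip(a.astype(float)*1.6,0,255).astype(np.uint8))
E
```

```text
(no output)
```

View pics/w1v.png

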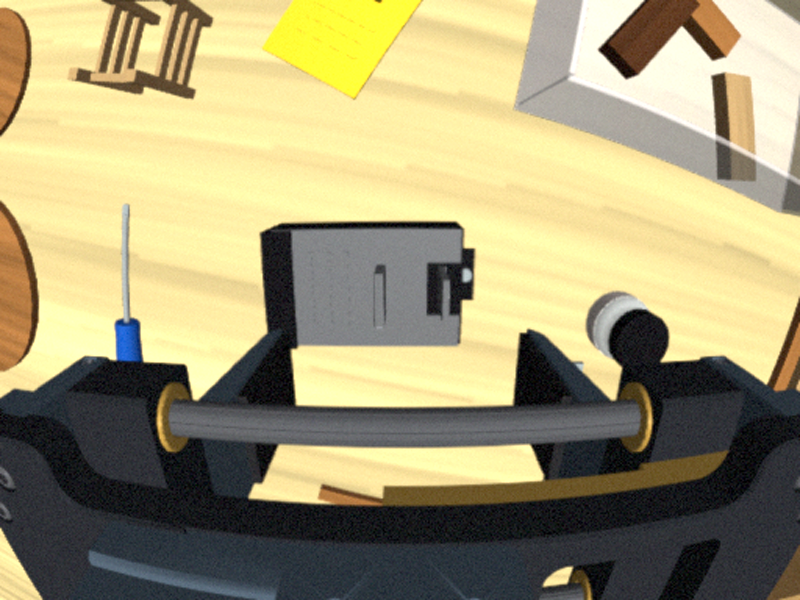

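Wrist view: the tab-end plate corners are at (462,224) and (460,344), the rib top is around (380,267)–(379,327), the tab top is around (446,268)–(446,318), and the lip's inner edge runs (291,231)–(297,347).

```bash
python3 - <<'E'
from h import *
g=load('w1');k=.64
print(g['ee_pos'],g['ee_rot'])
c,s_=np.cos(np.radians(12.4)),np.sin(np.radians(12.4))
for n,(u,v),z in(('tab+x',(462,224),49),('tab-x',(460,344),49),('lip+x',(291,231),56.5),('lip-x',(297,347),56.5),('rib+x',(380,267),79),('rib-x',(379,327),79),('tb+x',(446,268),79),('tb-x',(446,318),79)):
    p=onz(g,u*k,v*k,z); d=p-g['ee_pos']; print(n,p.round(1),'tool x,y',round(d[0]*c+d[1]*s_,1),round(d[0]*s_-d[1]*c,1))
E
python3 - <<'E'
import cv2,numpy as np
a=cv2.imread('pics/w1.png')[130:230,160:310]
cv2.imwrite('pics/w1c.png',np.clip(cv2.resize(a,(795,530),interpolation=cv2.INTER_CUBIC).astype(float)*2,0,255).astype(np.uint8))
E
```

```text
[ 557.98081021 -228.73626382  174.2973542 ] [-1.79996715e+02 -1.71486051e-02  1.24558070e+01]
tab+x [ 609.9 -255.5   49. ] tool x,y 44.9 37.2
tab-x [ 529.8 -274.4   49. ] tool x,y -37.3 38.5
lip+x [ 583.4 -149.3   56.5] tool x,y 41.9 -72.1
lip-x [ 506.1 -165.6   56.5] tool x,y -37.1 -72.8
rib+x [ 577.  -210.1   79. ] tool x,y 22.6 -14.2
rib-x [ 540.5 -217.    79. ] tool x,y -14.5 -15.2
tb+x [ 584.8 -248.    79. ] tool x,y 22.1 24.6
tb-x [ 554.9 -255.4   79. ] tool x,y -8.8 25.4
```

View pics/w1c.png

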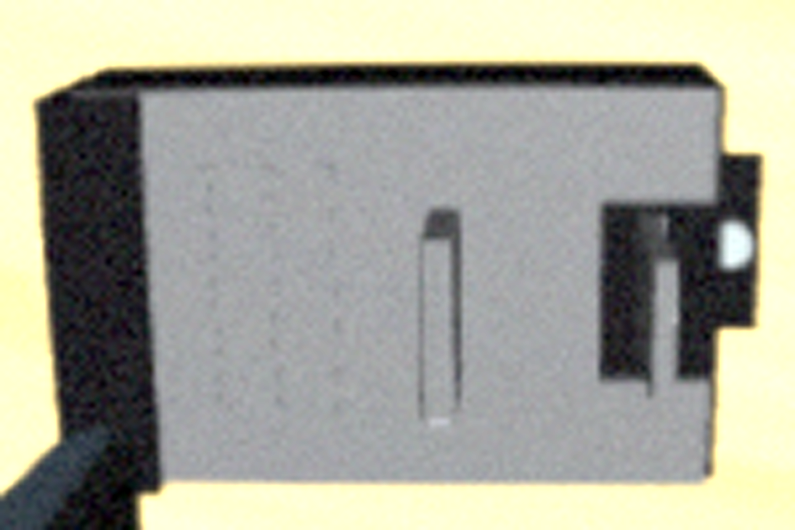

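Enlarged crop: the rib's top face is the light strip u 420–448, v 240–418. The tab's top is u 653–678, v 258–392. The plate corners are at (722,88) and (708,480), and the lip edge runs (138,95)–(158,490).

```bash
python3 - <<'E'
from h import *
g=load('w1')
c,s_=np.cos(np.radians(12.456)),np.sin(np.radians(12.456))
for n,(u,v),z in(('tab+x',(722,88),49),('tab-x',(708,480),49),('lip+x',(138,95),56.5),('lip-x',(158,490),56.5),('ribin+x',(422,240),79),('ribin-x',(420,418),79),('ribout+x',(448,240),79),('ribout-x',(446,418),79),('tbout+x',(678,258),79),('tbout-x',(676,380),79),('tbin+x',(656,258),79),('tb-x',(653,392),79)):
    p=onz(g,160+u/5.3,130+v/5.3,z); d=p-g['ee_pos']; print(n,p.round(1),'tool x,y',round(d[0]*c+d[1]*s_,1),round(d[0]*s_-d[1]*c,1))
E
```

```text
tab+x [ 606.8 -256.8   49. ] tool x,y 41.6 37.9
tab-x [ 529.2 -273.6   49. ] tool x,y -37.8 37.6
lip+x [ 583.3 -149.1   56.5] tool x,y 41.9 -72.3
lip-x [ 505.6 -165.3   56.5] tool x,y -37.4 -73.2
ribin+x [ 572.3 -207.7   79. ] tool x,y 18.5 -17.5
ribin-x [ 540.2 -213.8   79. ] tool x,y -14.1 -18.4
ribout+x [ 573.2 -212.1   79. ] tool x,y 18.5 -13.0
ribout-x [ 541.3 -218.4   79. ] tool x,y -14.1 -13.7
tbout+x [ 578.8 -251.9   79. ] tool x,y 15.3 27.1
tbout-x [ 557.1 -256.9   79. ] tool x,y -7.0 27.3
tbin+x [ 577.9 -248.1   79. ] tool x,y 15.3 23.2
tb-x [ 554.  -253.4   79. ] tool x,y -9.2 23.3
```

Request:
{"fn": "send_rows", "kwargs": {
  "motion": [
    {"tx":0.0044,"ty":0.0096,"tz":0.04,"rx":0,"ry":0,"rz":0,"gripper":-1},
    {"tx":0,"ty":0,"tz":0.06,"rx":0,"ry":0,"rz":0,"gripper":-1},
    {"tx":0,"ty":0,"tz":0.06,"rx":0,"ry":0,"rz":0,"gripper":-1},
    {"tx":0,"ty":0,"tz":0.05,"rx":0,"ry":0,"rz":0,"gripper":-1},
    {"tx":0,"ty":0,"tz":0.02,"rx":0,"ry":0,"rz":0,"gripper":-0.6},
    {"tx":0,"ty":0,"tz":0.012,"rx":0,"ry":0,"rz":0,"gripper":-0.23},
    {"tx":0,"ty":0,"tz":0,"rx":0,"ry":0,"rz":0,"gripper":-0.23},
    {"tx":0,"ty":0,"tz":0,"rx":0,"ry":0,"rz":0,"gripper":-0.23}
  ],
  "grip_force": 3
}}

```text
time_s: 5.32
ee_pos: [561.8, -233.6, 53.9]
ee_rot: [179.9, -0.1, 12.4]
force: [-0.1, -0.2, 1.0]
gripper_width: 56.8
gripper_force: 0.0
```

```bash
python3 - <<'E'
from h import *
g=snap('wrist','w2'); a=cv2.resize(g['frame'][130:290,140:350,::-1],(798,600),interpolation=cv2.INTER_CUBIC)
cv2.imwrite('pics/w2v.png',np.clip(a.astype(float)*1.8,0,255).astype(np.uint8))
E
```

```text
(no output)
```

View pics/w2v.png

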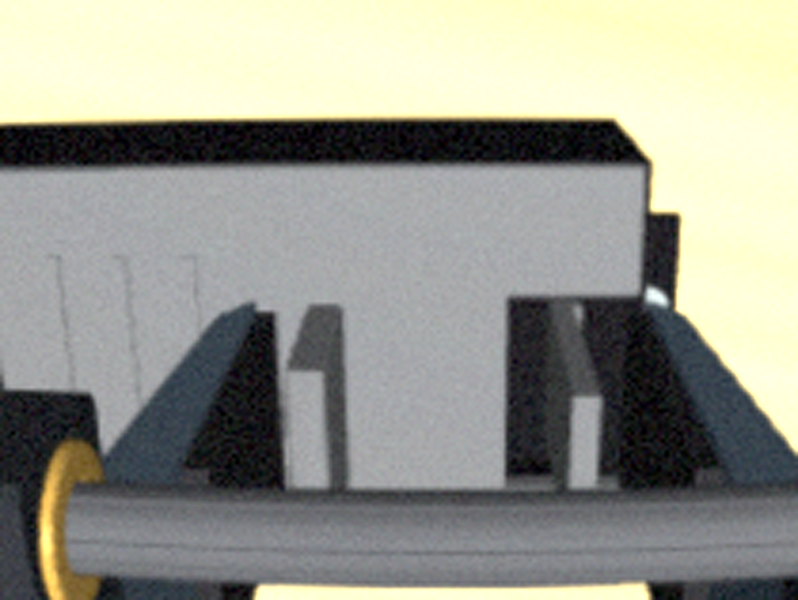

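The fingers straddle the rib (left pad at u≈280, rib face at 288) and the tab (face at 602, right pad at 620). Closing at 3 N.

Request:
{"fn": "send_rows", "kwargs": {
  "motion": [
    {"tx":0,"ty":0,"tz":0,"rx":0,"ry":0,"rz":0,"gripper":-0.08},
    {"tx":0,"ty":0,"tz":0,"rx":0,"ry":0,"rz":0,"gripper":-0.03},
    {"tx":0,"ty":0,"tz":0,"rx":0,"ry":0,"rz":0,"gripper":0.0},
    {"tx":0,"ty":0,"tz":0,"rx":0,"ry":0,"rz":0,"gripper":0.02},
    {"tx":0,"ty":0,"tz":0,"rx":0,"ry":0,"rz":0,"gripper":0.02}
  ],
  "grip_force": 3
}}

```text
time_s: 6.0
ee_pos: [561.1, -233.2, 53.0]
ee_rot: [-180.0, -0.0, 12.4]
force: [-0.6, 0.7, 2.0]
gripper_width: 45.1
gripper_force: 3.0
```

Request:
{"fn": "send_rows", "kwargs": {
  "motion": [
    {"tx":0,"ty":-0.001,"tz":0,"rx":0,"ry":0,"rz":0,"gripper":0.3},
    {"tx":0,"ty":-0.001,"tz":0,"rx":0,"ry":0,"rz":0,"gripper":0.3},
    {"tx":0,"ty":0,"tz":0,"rx":0,"ry":0,"rz":0,"gripper":0.3}
  ],
  "grip_force": 5
}}

```text
time_s: 6.38
ee_pos: [561.0, -232.7, 53.0]
ee_rot: [180.0, -0.0, 12.4]
force: [-0.0, -0.8, -0.1]
gripper_width: 42.8
gripper_force: 5.0
```

Request:
{"fn": "send_rows", "kwargs": {
  "motion": [
    {"tx":0,"ty":-0.001,"tz":0,"rx":0,"ry":0,"rz":0,"gripper":0.3},
    {"tx":0,"ty":-0.001,"tz":0,"rx":0,"ry":0,"rz":0,"gripper":0.3},
    {"tx":0,"ty":0,"tz":0,"rx":0,"ry":0,"rz":0,"gripper":0.3}
  ],
  "grip_force": 7
}}

```text
time_s: 6.75
ee_pos: [560.9, -231.7, 53.0]
ee_rot: [180.0, -0.0, 12.4]
force: [0.1, -1.2, 1.7]
gripper_width: 40.1
gripper_force: 7.0
```

Request:
{"fn": "send_rows", "kwargs": {
  "motion": [
    {"tx":0,"ty":-0.001,"tz":0,"rx":0,"ry":0,"rz":0,"gripper":0.3},
    {"tx":0,"ty":-0.001,"tz":0,"rx":0,"ry":0,"rz":0,"gripper":0.3},
    {"tx":0,"ty":0,"tz":0,"rx":0,"ry":0,"rz":0,"gripper":0.3}
  ],
  "grip_force": 9
}}

```text
time_s: 7.12
ee_pos: [560.7, -230.6, 53.0]
ee_rot: [180.0, -0.0, 12.4]
force: [-0.9, -1.4, 1.8]
gripper_width: 38.0
gripper_force: 9.0
```

Request:
{"fn": "send_rows", "kwargs": {
  "motion": [
    {"tx":0,"ty":0,"tz":0,"rx":0,"ry":0,"rz":0,"gripper":0.3},
    {"tx":0,"ty":0,"tz":0,"rx":0,"ry":0,"rz":0,"gripper":0.3},
    {"tx":0,"ty":-0.00026,"tz":-0.00267,"rx":-0.02865,"ry":0,"rz":0,"gripper":0.3},
    {"tx":0,"ty":-0.00026,"tz":-0.00267,"rx":-0.02865,"ry":0,"rz":0,"gripper":0.3},
    {"tx":0,"ty":-0.00026,"tz":-0.00267,"rx":-0.02865,"ry":0,"rz":0,"gripper":0.3},
    {"tx":0,"ty":0,"tz":0,"rx":0,"ry":0,"rz":0,"gripper":0.3}
  ],
  "grip_force": 10.5
}}

```text
time_s: 7.88
ee_pos: [560.0, -229.4, 56.7]
ee_rot: [177.5, 0.0, 12.4]
force: [-0.2, 0.5, -0.6]
gripper_width: 38.1
gripper_force: 10.5
```

Request:
{"fn": "send_rows", "kwargs": {
  "motion": [
    {"tx":0,"ty":-0.00026,"tz":-0.00267,"rx":-0.02865,"ry":0,"rz":0,"gripper":0.3},
    {"tx":0,"ty":-0.00026,"tz":-0.00267,"rx":-0.02865,"ry":0,"rz":0,"gripper":0.3},
    {"tx":0,"ty":-0.00026,"tz":-0.00267,"rx":-0.02865,"ry":0,"rz":0,"gripper":0.3},
    {"tx":0,"ty":-0.00026,"tz":-0.00267,"rx":-0.02865,"ry":0,"rz":0,"gripper":0.3},
    {"tx":0,"ty":-0.00026,"tz":-0.00267,"rx":-0.02865,"ry":0,"rz":0,"gripper":0.3},
    {"tx":0,"ty":0,"tz":0,"rx":0,"ry":0,"rz":0,"gripper":0.3},
    {"tx":0,"ty":0,"tz":0,"rx":0,"ry":0,"rz":0,"gripper":0.3}
  ],
  "grip_force": 10.5
}}

```text
time_s: 8.75
ee_pos: [560.2, -228.9, 63.6]
ee_rot: [173.1, -0.0, 12.4]
force: [-0.8, -0.3, -1.0]
gripper_width: 37.4
gripper_force: 10.5
```

```bash
python3 - <<'E'
from h import *
from workcell import env
s=env.state();print(s['force'],s['torque'],s['ee_pos'],s['ee_rot'])
g=snap('side','s2');h=snap('wrist','w3')
a=cv2.resize(g['frame'][190:290,225:345,::-1],(400,333),interpolation=cv2.INTER_CUBIC)
b=cv2.resize(h['frame'][130:290,80:350,::-1],(400,237),interpolation=cv2.INTER_CUBIC)
C=np.zeros((333,800,3),np.uint8);C[:,:400]=a;C[:237,400:]=b
cv2.imwrite('pics/m2.png',np.clip(C.astype(float)*1.8,0,255).astype(np.uint8))
E
```

```text
[-0.80476654 -0.32583535 -0.98748566] [-0.0050403   0.17568001  0.00622611] [ 560.20667705 -228.92142112   63.55138281] [ 1.73124122e+02 -6.64111273e-03  1.23702063e+01]
```

View pics/m2.png

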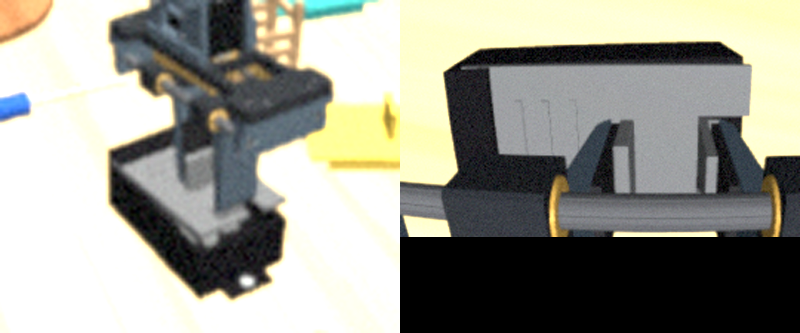

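The cover's tab end (side crop, near (265,200)) is up and clear, and forces are about 0. Next I draw it along its own plate, tool +y.

Request:
{"fn": "send_rows", "kwargs": {
  "motion": [
    {"tx":0,"ty":0.004,"tz":0,"rx":0,"ry":0,"rz":0,"gripper":0.3},
    {"tx":0,"ty":0.005,"tz":0,"rx":0,"ry":0,"rz":0,"gripper":0.3},
    {"tx":0,"ty":0.005,"tz":0,"rx":0,"ry":0,"rz":0,"gripper":0.3},
    {"tx":0,"ty":0.005,"tz":0,"rx":0,"ry":0,"rz":0,"gripper":0.3}
  ],
  "grip_force": 10.5
}}

```text
time_s: 9.35
ee_pos: [562.2, -238.4, 64.7]
ee_rot: [173.1, -0.0, 12.4]
force: [0.7, -0.7, -1.0]
gripper_width: 37.9
gripper_force: 10.5
```

Request:
{"fn": "send_rows", "kwargs": {
  "motion": [
    {"tx":0,"ty":0.005,"tz":0,"rx":0,"ry":0,"rz":0,"gripper":0.3},
    {"tx":0,"ty":0.005,"tz":0,"rx":0,"ry":0,"rz":0,"gripper":0.3},
    {"tx":0,"ty":0.005,"tz":0,"rx":0,"ry":0,"rz":0,"gripper":0.3},
    {"tx":0,"ty":0.003,"tz":0,"rx":0,"ry":0,"rz":0,"gripper":0.3},
    {"tx":0,"ty":0,"tz":0,"rx":0,"ry":0,"rz":0,"gripper":0.3},
    {"tx":0,"ty":0,"tz":0,"rx":0,"ry":0,"rz":0,"gripper":0.3}
  ],
  "grip_force": 10.5
}}

```text
time_s: 10.1
ee_pos: [564.0, -246.8, 65.7]
ee_rot: [173.1, 0.0, 12.4]
force: [-0.3, 0.8, -0.3]
gripper_width: 37.7
gripper_force: 10.5
```

Request:
{"fn": "send_rows", "kwargs": {
  "motion": [
    {"tx":0,"ty":0.0006,"tz":-0.005,"rx":0,"ry":0,"rz":0,"gripper":0.3},
    {"tx":0,"ty":0.0012,"tz":-0.01,"rx":0,"ry":0,"rz":0,"gripper":0.3},
    {"tx":0,"ty":0.0012,"tz":-0.01,"rx":0,"ry":0,"rz":0,"gripper":0.3},
    {"tx":0,"ty":0.0024,"tz":-0.02,"rx":0,"ry":0,"rz":0,"gripper":0.3},
    {"tx":0,"ty":0.0036,"tz":-0.03,"rx":0,"ry":0,"rz":0,"gripper":0.3},
    {"tx":0,"ty":0.0048,"tz":-0.04,"rx":0,"ry":0,"rz":0,"gripper":0.3},
    {"tx":0,"ty":0.0048,"tz":-0.04,"rx":0,"ry":0,"rz":0,"gripper":0.3},
    {"tx":0,"ty":0,"tz":-0.02,"rx":0.0764,"ry":0,"rz":0,"gripper":0.3},
    {"tx":0,"ty":0,"tz":0,"rx":0.0764,"ry":0,"rz":0,"gripper":0.3},
    {"tx":0,"ty":0,"tz":0,"rx":0.0764,"ry":0,"rz":0,"gripper":0.3},
    {"tx":0,"ty":0,"tz":0,"rx":0,"ry":0,"rz":0,"gripper":0.3}
  ],
  "grip_force": 10.5
}}

```text
time_s: 11.48
ee_pos: [563.9, -246.4, 153.9]
ee_rot: [180.0, -0.0, 12.3]
force: [-0.4, -0.7, -0.8]
gripper_width: 37.7
gripper_force: 10.5
```

```bash
python3 - <<'E'
from h import *
g=snap('side','s3');h=snap('wrist','w4')
print(h['ee_pos'],h['ee_rot'])
a=cv2.resize(g['frame'][150:290,205:345,::-1],(400,400),interpolation=cv2.INTER_CUBIC)
b=cv2.resize(h['frame'][130:290,80:350,::-1],(400,237),interpolation=cv2.INTER_CUBIC)
C=np.zeros((400,800,3),np.uint8);C[:,:400]=a;C[:237,400:]=b
cv2.imwrite('pics/m3.png',np.clip(C.astype(float)*1.8,0,255).astype(np.uint8))
# disc fit in top0
t=load('top0');f=cv2.cvtColor(t['frame'],cv2.COLOR_RGB2HSV)
roi=t['frame'][195:278,128:212].astype(int)
m=((roi[...,0]-roi[...,2]>30)&(roi[...,0]<140)).astype(np.uint8)
n,l,st,ce=cv2.connectedComponentsWithStats(m);i=1+np.argmax(st[1:,4]);c=max(cv2.findContours((l==i).astype(np.uint8),cv2.RETR_EXTERNAL,cv2.CHAIN_APPROX_NONE)[0],key=len)
e=cv2.fitEllipse(c);print(e,onz(t,e[0][0]+128,e[0][1]+195,12))
E
```

```text
[ 563.7653261  -245.99821866  153.72511853] [1.79999145e+02 4.64289507e-03 1.23285899e+01]
((41.81648635864258, 41.051673889160156), (72.99242401123047, 74.5936279296875), 41.11708450317383) [461.84739251 215.86037909  12.        ]
```

View pics/m3.png

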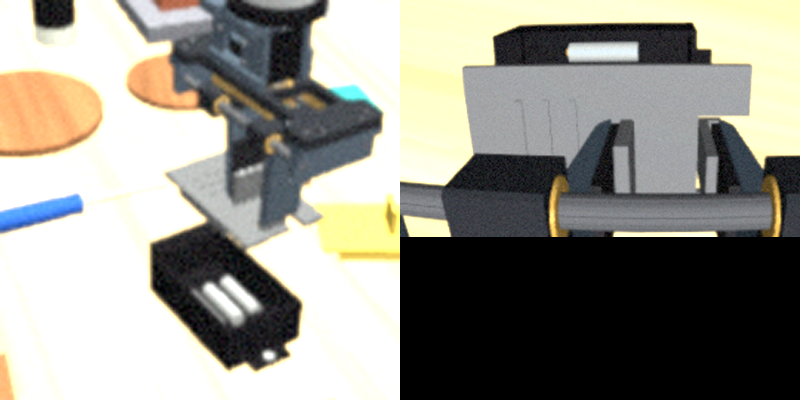

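The side view shows the box open with its batteries visible, the cover level in the grip, and the lip intact. Moving over the board.

Request:
{"fn": "send_rows", "kwargs": {
  "motion": [
    {"tx":-0.002,"ty":-0.03,"tz":0,"rx":0,"ry":0,"rz":0,"gripper":0.3},
    {"tx":0,"ty":-0.05,"tz":0,"rx":0,"ry":0,"rz":0,"gripper":0.3},
    {"tx":0,"ty":-0.08,"tz":0,"rx":0,"ry":0,"rz":0,"gripper":0.3},
    {"tx":0,"ty":-0.1,"tz":0,"rx":0,"ry":0,"rz":0,"gripper":0.3},
    {"tx":0,"ty":-0.1,"tz":0,"rx":0,"ry":0,"rz":0,"gripper":0.3},
    {"tx":0,"ty":-0.1,"tz":0,"rx":0,"ry":0,"rz":0,"gripper":0.3},
    {"tx":0,"ty":-0.1,"tz":0,"rx":0,"ry":0,"rz":0,"gripper":0.3},
    {"tx":0,"ty":-0.1,"tz":0,"rx":0,"ry":0,"rz":0,"gripper":0.3},
    {"tx":0,"ty":-0.1,"tz":0,"rx":0,"ry":0,"rz":0,"gripper":0.3},
    {"tx":0,"ty":-0.08,"tz":0,"rx":0,"ry":0,"rz":0,"gripper":0.3},
    {"tx":0,"ty":-0.05,"tz":0,"rx":0,"ry":0,"rz":0,"gripper":0.3},
    {"tx":0,"ty":-0.002,"tz":0,"rx":0,"ry":0,"rz":0,"gripper":0.3}
  ],
  "grip_force": 10.5
}}

```text
time_s: 13.08
ee_pos: [465.4, 191.9, 153.9]
ee_rot: [-180.0, 0.0, 12.6]
force: [0.4, -1.1, 0.2]
gripper_width: 38.0
gripper_force: 10.5
```

Request:
{"fn": "send_rows", "kwargs": {
  "motion": [
    {"tx":0,"ty":0,"tz":0.04,"rx":0,"ry":0,"rz":0,"gripper":0.3},
    {"tx":0,"ty":0,"tz":0.06,"rx":0,"ry":0,"rz":0,"gripper":0.3},
    {"tx":0,"ty":0,"tz":0.05,"rx":0,"ry":0,"rz":0,"gripper":0.3},
    {"tx":0,"ty":0,"tz":0.03,"rx":0,"ry":0,"rz":0,"gripper":0.3},
    {"tx":0,"ty":0,"tz":0,"rx":0,"ry":0,"rz":0,"gripper":0.3},
    {"tx":0,"ty":0,"tz":0,"rx":0,"ry":0,"rz":0,"gripper":0.3}
  ],
  "grip_force": 10.5
}}

```text
time_s: 13.82
ee_pos: [468.0, 190.0, 64.6]
ee_rot: [-180.0, -0.1, 12.4]
force: [0.1, 0.6, -1.0]
gripper_width: 37.5
gripper_force: 10.5
```

```bash
python3 - <<'E'
from h import *
g=snap('side','s4');h=snap('wrist','w5')
print(h['ee_pos'],h['ee_rot'])
a=cv2.resize(g['frame'][90:230,145:285,::-1],(400,400),interpolation=cv2.INTER_CUBIC)
b=cv2.resize(h['frame'][60:330,80:430,::-1],(400,309),interpolation=cv2.INTER_CUBIC)
C=np.zeros((400,800,3),np.uint8);C[:,:400]=a;C[:309,400:]=b
cv2.imwrite('pics/m4.png',np.clip(C.astype(float)*1.6,0,255).astype(np.uint8))
E
```

```text
[468.0833719  190.05645398  64.74887827] [-1.79979002e+02 -1.25592488e-01  1.23650658e+01]
```

View pics/m4.png

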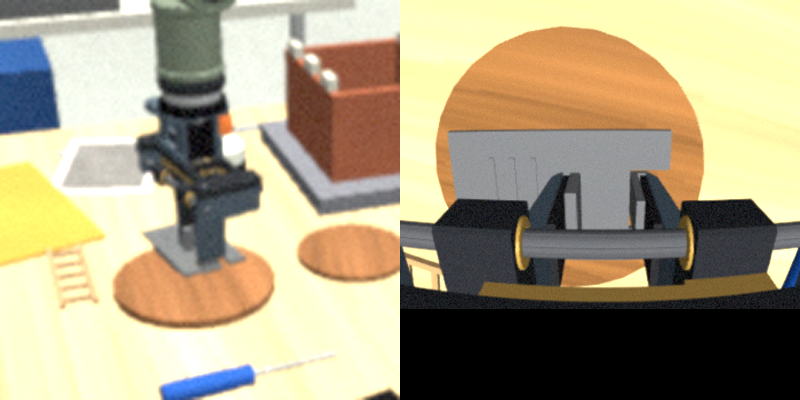

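Board edge points in the wrist panel: (436,150), (704,158), (566,27), (470,70), (664,62). Cover +x corners: (449,131) and (671,130). I'll compare the two centres.

```bash
python3 - <<'E'
from h import *
g=load('w5');P=lambda u,v,z:onz(g,80+(u-400)/1.143,60+v/1.143,z)
p=np.array([P(u,v,12)[:2] for u,v in((436,150),(704,158),(566,27),(470,70),(664,62))])
A=np.c_[2*p,np.ones(len(p))];s=np.linalg.lstsq(A,(p**2).sum(1),rcond=None)[0];print('disc',s[:2],np.sqrt(s[2]+s[0]**2+s[1]**2))
a,b=P(449,131,60.7),P(671,130,60.7);print(a,b,np.linalg.norm(a-b))
ex=np.array([.9769,.2135]);m=(a+b)[:2]/2-40*ex;print('cover mid',m)
print('from TCP',g['ee_pos'][:2]+27*np.array([-.2135,.9769]))
E
```

```text
disc [461.99115902 216.23326109] 99.15032814184622
[488.18045373 284.81109303  60.7       ] [514.57269015 163.70515076  60.7       ] 123.94837392067714
cover mid [462.30057194 215.7181219 ]
from TCP [462.3188719  216.43275398]
```

Cover and board centres agree within 1 mm. Lowering.

Request:
{"fn": "send_rows", "kwargs": {
  "motion": [
    {"tx":0,"ty":0,"tz":0.02,"rx":0,"ry":0,"rz":0,"gripper":0.3},
    {"tx":0,"ty":0,"tz":0.02,"rx":0,"ry":0,"rz":0,"gripper":0.3},
    {"tx":0,"ty":0,"tz":0.01,"rx":0,"ry":0,"rz":0,"gripper":0.3},
    {"tx":0,"ty":0,"tz":0.004,"rx":0,"ry":0,"rz":0,"gripper":0.3},
    {"tx":0,"ty":0,"tz":0.002,"rx":0,"ry":0,"rz":0,"gripper":0.3},
    {"tx":0,"ty":0,"tz":0.001,"rx":0,"ry":0,"rz":0,"gripper":0.3},
    {"tx":0,"ty":0,"tz":0,"rx":0,"ry":0,"rz":0,"gripper":0.3},
    {"tx":0,"ty":0,"tz":0,"rx":0,"ry":0,"rz":0,"gripper":0.3}
  ],
  "grip_force": 10.5
}}

```text
time_s: 14.92
ee_pos: [467.4, 189.9, 35.4]
ee_rot: [-180.0, -0.0, 12.4]
force: [1.1, -1.5, -0.3]
gripper_width: 38.0
gripper_force: 10.5
```

Request:
{"fn": "send_rows", "kwargs": {
  "motion": [
    {"tx":0,"ty":0,"tz":0.001,"rx":0,"ry":0,"rz":0,"gripper":0.3},
    {"tx":0,"ty":0,"tz":0.001,"rx":0,"ry":0,"rz":0,"gripper":0.3},
    {"tx":0,"ty":0,"tz":0,"rx":0,"ry":0,"rz":0,"gripper":0.3},
    {"tx":0,"ty":0,"tz":0,"rx":0,"ry":0,"rz":0,"gripper":0.3}
  ],
  "grip_force": 10.5
}}

```text
time_s: 15.42
ee_pos: [467.3, 189.8, 34.2]
ee_rot: [-180.0, -0.0, 12.4]
force: [-0.0, 0.2, -1.2]
gripper_width: 38.0
gripper_force: 10.5
```

Request:
{"fn": "send_rows", "kwargs": {
  "motion": [
    {"tx":0,"ty":0,"tz":0.001,"rx":0,"ry":0,"rz":0,"gripper":0.3},
    {"tx":0,"ty":0,"tz":0,"rx":0,"ry":0,"rz":0,"gripper":0.3},
    {"tx":0,"ty":0,"tz":0,"rx":0,"ry":0,"rz":0,"gripper":0.3}
  ],
  "grip_force": 10.5
}}

```text
time_s: 15.8
ee_pos: [467.4, 189.8, 34.0]
ee_rot: [-180.0, -0.0, 12.4]
force: [-1.0, -0.2, 3.0]
gripper_width: 37.7
gripper_force: 10.5
```

Request:
{"fn": "send_rows", "kwargs": {
  "motion": [
    {"tx":0,"ty":0,"tz":0.001,"rx":0,"ry":0,"rz":0,"gripper":0.3},
    {"tx":0,"ty":0,"tz":0,"rx":0,"ry":0,"rz":0,"gripper":0.3},
    {"tx":0,"ty":0,"tz":0,"rx":0,"ry":0,"rz":0,"gripper":0.3}
  ],
  "grip_force": 10.5
}}

```text
time_s: 16.18
ee_pos: [467.4, 189.9, 34.0]
ee_rot: [-180.0, -0.0, 12.4]
force: [-1.6, 0.1, 6.9]
gripper_width: 37.9
gripper_force: 10.5
```

Seated (34.0 mm, force rising). I relieve the press and let the tab out stepwise, following it.

Request:
{"fn": "send_rows", "kwargs": {
  "motion": [
    {"tx":0,"ty":0,"tz":-0.0015,"rx":0,"ry":0,"rz":0,"gripper":0.3},
    {"tx":0,"ty":0.001,"tz":0,"rx":0,"ry":0,"rz":0,"gripper":0.3},
    {"tx":0,"ty":0.0015,"tz":0,"rx":0,"ry":0,"rz":0,"gripper":0.3}
  ],
  "grip_force": 7
}}

```text
time_s: 16.55
ee_pos: [467.7, 188.8, 34.0]
ee_rot: [-180.0, -0.0, 12.4]
force: [0.1, 0.7, 1.0]
gripper_width: 41.3
gripper_force: 7.0
```

Request:
{"fn": "send_rows", "kwargs": {
  "motion": [
    {"tx":0,"ty":0.001,"tz":0,"rx":0,"ry":0,"rz":0,"gripper":0.3},
    {"tx":0,"ty":0.001,"tz":0,"rx":0,"ry":0,"rz":0,"gripper":0.3},
    {"tx":0,"ty":0,"tz":0,"rx":0,"ry":0,"rz":0,"gripper":0.3}
  ],
  "grip_force": 5
}}

```text
time_s: 16.92
ee_pos: [467.9, 187.6, 34.0]
ee_rot: [-180.0, -0.0, 12.4]
force: [0.7, 1.7, 0.5]
gripper_width: 43.2
gripper_force: 5.0
```

Request:
{"fn": "send_rows", "kwargs": {
  "motion": [
    {"tx":0,"ty":0.001,"tz":0,"rx":0,"ry":0,"rz":0,"gripper":0.3},
    {"tx":0,"ty":0.001,"tz":0,"rx":0,"ry":0,"rz":0,"gripper":0.3},
    {"tx":0,"ty":0,"tz":0,"rx":0,"ry":0,"rz":0,"gripper":0.3},
    {"tx":0,"ty":0,"tz":0,"rx":0,"ry":0,"rz":0,"gripper":0.3}
  ],
  "grip_force": 3
}}

```text
time_s: 17.42
ee_pos: [468.0, 186.6, 34.0]
ee_rot: [180.0, 0.0, 12.4]
force: [-0.1, -0.1, -0.2]
gripper_width: 44.9
gripper_force: 3.0
```

Request:
{"fn": "send_rows", "kwargs": {
  "motion": [
    {"tx":0,"ty":0,"tz":0,"rx":0,"ry":0,"rz":0,"gripper":-0.03},
    {"tx":0,"ty":0,"tz":0,"rx":0,"ry":0,"rz":0,"gripper":-0.15},
    {"tx":0,"ty":0,"tz":0,"rx":0,"ry":0,"rz":0,"gripper":-0.5},
    {"tx":0,"ty":0,"tz":0,"rx":0,"ry":0,"rz":0,"gripper":-0.7},
    {"tx":0,"ty":0,"tz":0,"rx":0,"ry":0,"rz":0,"gripper":-0.7},
    {"tx":0,"ty":0,"tz":-0.02,"rx":0,"ry":0,"rz":0,"gripper":-0.7},
    {"tx":0,"ty":0,"tz":-0.04,"rx":0,"ry":0,"rz":0,"gripper":-0.7},
    {"tx":0,"ty":0,"tz":-0.08,"rx":0,"ry":0,"rz":0,"gripper":-0.7},
    {"tx":0,"ty":0,"tz":-0.1,"rx":0,"ry":0,"rz":0,"gripper":-0.7},
    {"tx":0,"ty":0,"tz":-0.06,"rx":0,"ry":0,"rz":0,"gripper":-0.7},
    {"tx":0,"ty":0,"tz":0,"rx":0,"ry":0,"rz":0,"gripper":-0.7},
    {"tx":0,"ty":0,"tz":0,"rx":0,"ry":0,"rz":0,"gripper":-0.7}
  ],
  "grip_force": 3
}}

```text
time_s: 18.92
ee_pos: [467.3, 186.4, 183.4]
ee_rot: [180.0, 0.1, 12.4]
force: [-0.4, 0.2, -0.3]
gripper_width: 77.6
gripper_force: 0.0
```

```bash
python3 - <<'E'
from h import *
g=snap('side','s6');h=snap('wrist','w6')
print(h['ee_pos'],h['ee_rot'])
a=cv2.resize(g['frame'][130:290,145:345,::-1],(400,320),interpolation=cv2.INTER_CUBIC)
b=cv2.resize(h['frame'][60:330,80:430,::-1],(400,309),interpolation=cv2.INTER_CUBIC)
C=np.zeros((400,800,3),np.uint8);C[:320,:400]=a;C[:309,400:]=b
cv2.imwrite('pics/m5.png',np.clip(C.astype(float)*1.6,0,255).astype(np.uint8))
E
```

```text
[467.07363654 186.26878526 182.8780739 ] [1.79982635e+02 1.41048151e-01 1.23691142e+01]
```

View pics/m5.png

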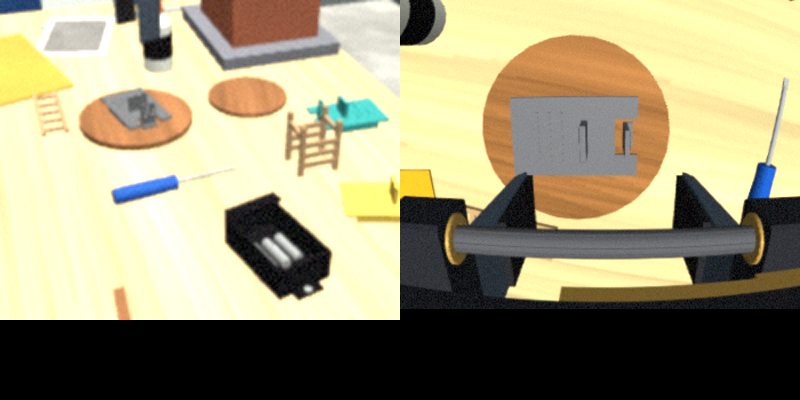

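The cover lies level and centred on the large board (wrist panel: cover 511–638 × 97–175, board 483–669 × 36–219). The robot is clear and everything else is where it was. Handing in.

```bash
python3 -c "
from workcell import env
print(env.job_done())"
```

```text
the job is handed in; nothing more can be done
None
```

The battery box is open and the grey cover lies right way up, released and centred on the larger round board. In the last pictures the box's lip looks intact and the other things nearby are where they were; I handed the job in at about 19 s of robot time, and no verdict came back.

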